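# Roll down the tiles of a souvenir plaque

## Robot

A 6-joint arm with a two-finger parallel gripper is mounted at the origin on the work surface. World frame = base frame: x ahead of the robot, y to its left, z up, the work surface at z = 0. Lengths are in m, angles in rad, forces in N, time in s.
With the tool pointing down it reaches from about 0.35 to 0.85 m from the base axis. Payload 8.1 kg.
Tool frame: the origin (TCP) lies at the centre of the arm's flange, where the gripper is bolted on; the fingertips stand 186 mm ahead of it and the grasp point (between the pads) lies 167 mm ahead of it; z points along the fingers, y is the line along which they close (so a half turn about z gives the same grasp; the last joint's range is limited). The gripper opens to 93 mm and grips with 3 to 60 N. Pads are 15 mm wide; open, the fingers measure 128 mm over their backs; the gripper's body (75 mm by 188 mm) begins 65 mm behind the grasp point.
Start: joints at [-1.383, 0.13, 1.488, -0, 1.523, -0.085], TCP at [0.162, -0.578, 0.405] pointing down, gripper open.
Joint ranges: [-2.96, 2.96], [-0.89, 2.26], [0.02, 2.5], [-1.34, 4.48], [0, 2.73], [-2.66, 2.66]. Speed limits (rad/s): [2.39, 2.39, 2.79, 3.14, 3.14, 3.14].

## Interface

Orientations are given as a rotation vector (axis times angle).
In Python, from plant import robot gives the robot as it stands.
- The arm moves only by the tool apply_moves, never from a script. Its argument "series" is a list of rows, each a list of 2 entries, a list of its own where there are three numbers: the shift along the tool's x, y, z in mm, then the turn, a rotation vector about the tool's x, y, z in rad. A call has 1 to 12 rows; each row shifts and turns the commanded pose from where the row before left it, along the tool's axes as they then stand; what a row does not reach is not made up. A row lasts 1/12 s, in which the tool goes at most 41.7 mm and 7.16 degrees, less where a joint would pass 70% of its speed; a pose out of reach is approached as far as the arm can. A call is refused whole if a number of a shift passes 41.7 or a number of a turn 0.125, either way. A call with a gripper value outside its range is refused whole. "claw" is the opening, from 0 (shut) to 1 (fully open), set as the call begins (left out, the last holds). The fingers move at their own pace and stop on an object; "newtons" is the grip in N (left out, the last holds). Time passes only in rows, so rows that do not move let the fingers close. It gives the time, the measured TCP pose, the force, the opening and the grip force at its end, in the units of the state.
- robot.read_state(): the state, without advancing time (a new reading comes with each control period).
- robot.read_camera(name): name is "side" or "top" or "wrist"; returns (picture, depth): 480x640x3 uint8, blue, green, red; 480x640 float32, m along the optical axis (not along the pixel's ray), 0 where there is no reading.
- robot.calibration(name): a dict with "fx", "fy", "cx", "cy" (pixels), "D" ([k1, k2, p1, p2, k3] as OpenCV has them; the pictures are not rectified), "extrinsics" (4x4, takes a point from world to camera coordinates). Camera axes: x right, y down, z forward; pixel columns grow to the right and rows downward; lengths in m; the calibration is good to about 2 mm. A picture is of the moment at which its call begins: read the wrist's pose just before it. calibration takes no time and is no camera call; for the wrist camera it gives the pose at the moment of the call.
- robot.close_job(): hands the job in; it is judged then, once.
The state is a dict: "t": time; "q": joint angles; "dq": joint speeds; "joint_torque": joint torques, N m; "tool_pos": TCP position; "orientation": TCP orientation; "force": force on the tool from outside, world axes, zero at the start; "wrist_torque": the same for the moment, N m; "opening": finger opening in m; "gripper_force": force on a finger pad.
Only numpy, scipy, OpenCV 4.12 (cv2) and the standard library are available. Lean on these libraries where they do the work, as an engineer would, in place of code of your own. Each camera call takes 0.05 s, during which the arm holds its last target. There are 200 camera calls.

## Task

The five picture tiles of the souvenir plaque still stand proud on their foam pads: take the sprung hand roller by its wooden bar, set it down on the tile at either end of the row and roll to the other end in one unbroken pass, without lifting off part-way, with steady, moderate pressure, so that all five are pressed fully home and none is cracked by bearing down hard. Touch the plaque with nothing but the roller. Then hang the roller back in its stand with the bar in both notches, let go, and leave the other things on the counter where they are.

Things in the scene. Friction and masses are not known exactly. Their poses are not given: they have to be found in the camera images.
- plaque: Dark wooden plaque, 110 x 270 mm, top 27 mm above the counter, clamped in a plywood jig fixed to the counter; five picture tiles in a row along its y, centres at y = -92, -46, 0, 46, 92 mm, x = 0. Tile tops: 37 mm above the counter when fully home, 40.5 to 41.5 mm at the start. Red-handled clamps on its +x side reach 58 mm; all else is lower than the tiles. Origin: on the counter under tile 3; z up.
- tile1_top (a point): Centre of the top face of tile 1, the end tile at the plaque's -y end. Each tile is a white-edged ceramic plate 70 mm (plaque x) by 44 mm (plaque y, along the row) by 8 mm, 2 mm from the next.
- tile5_top (a point): Centre of the top face of tile 5, the end tile at the plaque's +y end.
- tile1 (a joint): How far tile 1 is pressed down: 0 is as high as it can stand, 0.0045 m is fully home; it starts between 0 and 0.001. It sinks straight down when pressed with more than about 6 N (a little more if pressed quickly) and stays where it is left.
- tile2 (a joint): How far tile 2 is pressed down: 0 is as high as it can stand, 0.0045 m is fully home; it starts between 0 and 0.001. It sinks straight down when pressed with more than about 6 N (a little more if pressed quickly) and stays where it is left.
- tile3 (a joint): How far tile 3 is pressed down: 0 is as high as it can stand, 0.0045 m is fully home; it starts between 0 and 0.001. It sinks straight down when pressed with more than about 6 N (a little more if pressed quickly) and stays where it is left.
- tile4 (a joint): How far tile 4 is pressed down: 0 is as high as it can stand, 0.0045 m is fully home; it starts between 0 and 0.001. It sinks straight down when pressed with more than about 6 N (a little more if pressed quickly) and stays where it is left.
- tile5 (a joint): How far tile 5 is pressed down: 0 is as high as it can stand, 0.0045 m is fully home; it starts between 0 and 0.001. It sinks straight down when pressed with more than about 6 N (a little more if pressed quickly) and stays where it is left.
- roller: Sprung hand roller, 0.42 kg: pale wooden bar 26 mm (own x) by 164 mm (own y) by 32 mm high; under it a 100 mm wide steel fork with a black rubber drum, 44 mm across and 86 mm long along y, that turns freely, so it rolls along its own x. Origin: middle of the bar's underside, z up. Grip the bar's middle across its 26 mm. Its two ends are alike: it may be used half a turn round.
- roller_axle (a point): Middle of the drum's axle, 22 mm above the drum's lowest line. Unpressed it is 50 mm below the bar's underside (drum bottom 72 mm below it, fork's crossbar 18 mm). The fork slides up towards the bar on two springs by at most 12 mm: the drum presses with about 5 N when they begin to give, 0.8 N more per mm (10 N at 6 mm, 14 N at 12 mm); beyond that it is rigid.
- stand: Grey steel stand fixed to the counter: base plate 90 x 170 x 8 mm, two upright plates 134 mm apart (centres, along its y), each 10 mm thick, 60 mm wide, with an open-topped notch 36 mm wide (own x), notch floor 88 mm and tips 106 mm above the counter. The roller hangs with its bar in both notches, along y, the drum between the uprights; 12 mm free on each side of the fork. Origin: under its middle, on the counter.
- stand_seat (a point): The point midway between the two notches at the height of their floors (88 mm), where the middle of the bar's underside belongs.
- spare_tray: Loose wooden tray of spare tiles, 130 x 170 x 30 mm. Origin: centre of its underside. Bystander.
- tape_dispenser: Loose black desk tape dispenser with a roll of white foam tape, 170 x 62 x 113 mm. Origin: centre of its underside. Bystander.
- pencil_mug: Loose blue mug with pencils, 80 mm wide, 95 mm high, the pencils reach 150 mm. Origin: centre of its underside. Bystander.
- coasters_a: Loose stack of square coasters at the far side, 95 x 95 x 24 mm. Origin: centre of its underside. Bystander.
- coasters_b: Loose stack of square coasters on the robot's side, 95 x 95 x 24 mm. Origin: centre of its underside. Bystander.
- label_gun: Loose yellow and black price label gun lying on the counter on the robot's side, about 150 x 130 x 36 mm. Origin: under its yellow body, on the counter. Bystander.

How it is judged:
By the outcome, as a careful person would: the job done as asked, in the order asked, and still so for the second after the job is handed in, with the robot touching nothing.
It also fails if it takes over 66 s, if anything falls off the work surface, if the arm or the gripper's body presses on something with over 40 N, if the wrist force passes 120 N, or if a joint passes its speed limit or range.

## Working session

There is one attempt and no reset: what is moved stays moved. The work goes in short steps, Python scripts to look and compute and a tool call to move; the robot and the scene stay as the last step left them, time stands still between calls to the robot, and variables do not carry over. Pictures are saved under pics/ and viewed, at most 10 in all, crops included, and the job is handed in when it is done.

Besides the shell and the picture viewer there is one more tool, called after ">>>" by a JSON object that holds its "fn" and its "kwargs", one argument or row to a line. apply_moves: Moves the arm, as the interface text tells. Its arguments: {"type":"object","properties":{"series":{"type":"array"},"claw":{"type":"number"},"newtons":{"type":"number"}},"required":["series"]}

```bash
mkdir -p pics; cat > h.py <<'E'
import numpy as np,cv2
from plant import robot
from scipy.spatial.transform import Rotation as R
def snap(n,f):
    c=robot.calibration(n); im,d=robot.read_camera(n)
    cv2.imwrite(f'pics/{f}.png',im); np.savez(f'pics/{f}.npz',d=d,T=c['extrinsics'],K=np.array([[c['fx'],0,c['cx']],[0,c['fy'],c['cy']],[0,0,1]]),D=np.array(c['D']))
def ray(f,u,v):
    z=np.load(f'pics/{f}.npz'); p=cv2.undistortPoints(np.array([[[u,v]]],float),z['K'],z['D'])[0,0]
    T=z['T']; r=T[:3,:3].T; return -r@T[:3,3], r@np.array([p[0],p[1],1]), z['d']
def atz(f,u,v,h):
    o,d,_=ray(f,u,v); return o+d*(h-o[2])/d[2]
def atd(f,u,v):
    o,d,D=ray(f,u,v); w=D[int(v)-1:int(v)+2,int(u)-1:int(u)+2]; w=w[w>0]
    return o+d*np.median(w) if len(w) else None
def st():
    s=robot.read_state(); print({k:np.round(s[k],4).tolist() for k in ('t','q','tool_pos','orientation','force','opening','gripper_force')}); print(R.from_rotvec(s['orientation']).as_matrix().round(3)); return s
E
python3 - <<'E'
from h import *
snap('top','top0'); snap('side','side0'); st()
E
```

```text
{'t': 0.1, 'q': [-1.3834, 0.1311, 1.4892, 0.0, 1.523, -0.0854], 'tool_pos': [0.1616, -0.5776, 0.4038], 'orientation': [-3.1108, -0.427, 0.0001], 'force': [0.639, 0.6668, -0.3139], 'opening': 0.0929, 'gripper_force': 0.0}
[[ 0.963  0.269 -0.   ]
 [ 0.269 -0.963  0.002]
 [ 0.    -0.002 -1.   ]]
```

View pics/top0.png

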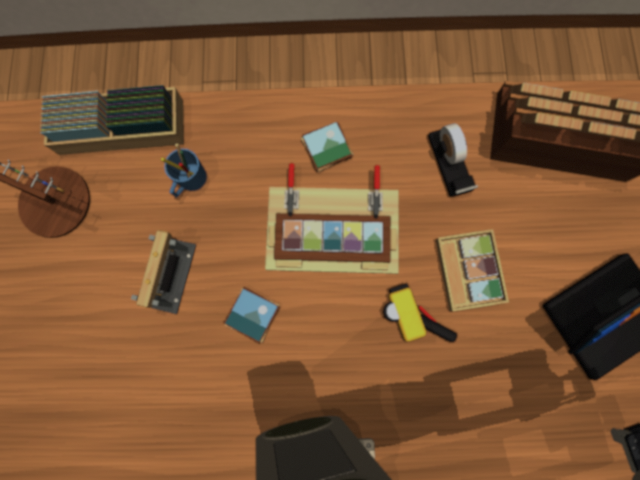

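View pics/side0.png

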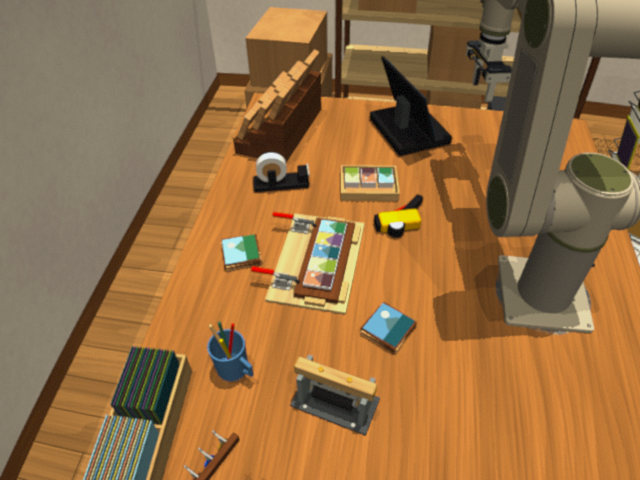

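The top view shows the roller in its stand at about (160,270), the plaque at (333,237) and the clamps on the far side at rows 165–215. I'll enlarge both.

```bash
python3 - <<'E'
from h import *
im=cv2.imread('pics/top0.png')
a=cv2.resize(im[220:320,125:205],None,fx=5,fy=5,interpolation=cv2.INTER_CUBIC)
b=cv2.resize(im[205:275,265:405],None,fx=5,fy=5,interpolation=cv2.INTER_CUBIC)[:, :]
c=np.zeros((600,800,3),np.uint8); c[:400,:320]=cv2.resize(a,(320,400)); c[:240,320:]=cv2.resize(b,(480,240))
c[:400,:320]=cv2.resize(im[220:320,125:205],(320,400),interpolation=cv2.INTER_CUBIC)
cv2.imwrite('pics/c1.png',c[:400])
for n,u,v,h in [('bar mid',154,269,.12),('plq',333,236,.04)]:
    print(n,atz('top0',u,v,h).round(4),atd('top0',u,v))
E
```

```text
bar mid [0.4841 0.3525 0.12  ] [0.48401227 0.35231347 0.12044592]
plq [ 0.5588 -0.0317  0.04  ] [ 0.55810375 -0.03161158  0.04373973]
```

View pics/c1.png

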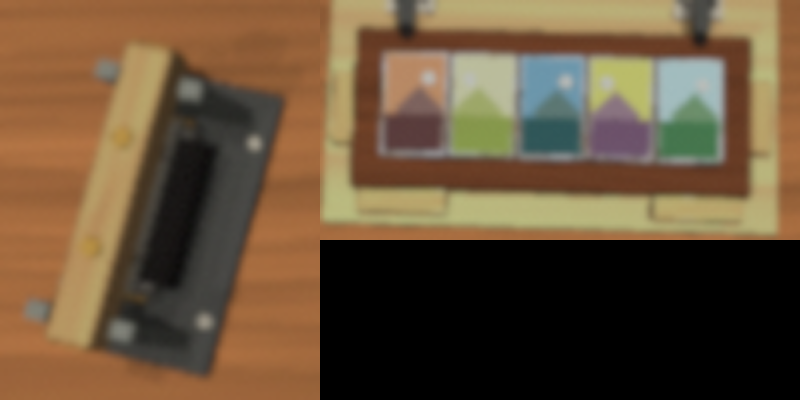

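Enlarged crop: the bar's top corners are at (130,43), (178,50), (47,337) and (92,348). The tile row's corners are at (383,51), (379,155), (724,59) and (721,162).

```bash
python3 - <<'E'
from h import *
f='top0'
P=[atz(f,125+x/4,220+y/4,.12) for x,y in [(130,43),(178,50),(47,337),(92,348)]]
for p in P: print(p.round(4))
far=(P[0]+P[1])/2; near=(P[2]+P[3])/2; d=far-near
print('bar ctr',np.mean(P,0).round(4),'len',np.linalg.norm(d),'ang of +y axis',np.degrees(np.arctan2(d[1],d[0])))
S=[atz(f,125+x/4,220+y/4,.121) for x,y in [(122,136),(92,246)]]
d=S[0]-S[1];print('screws',np.mean(S,0).round(4),np.linalg.norm(d),np.degrees(np.arctan2(d[1],d[0])))
Q=[atz(f,265+(x-320)/3.4286,205+y/3.4286,.041) for x,y in [(383,51),(379,155),(724,59),(721,162)]]
for p in Q: print(p.round(4))
d=(Q[0]+Q[1]-Q[2]-Q[3])/2
print('plaque',np.mean(Q,0).round(4),np.linalg.norm(d),np.degrees(np.arctan2(d[1],d[0])))
E
```

```text
[0.5669 0.3478 0.12  ]
[0.5623 0.3214 0.12  ]
[0.4104 0.387  0.12  ]
[0.4041 0.3626 0.12  ]
bar ctr [0.4859 0.3547 0.12  ] len 0.16244424470149255 ang of +y axis -14.320777967642272
screws [0.4869 0.3571 0.121 ] 0.060157913451091255 -13.585459941300414
[0.6    0.0819 0.041 ]
[0.5291 0.0854 0.041 ]
[ 0.5874 -0.1474  0.041 ]
[ 0.5176 -0.1419  0.041 ]
plaque [ 0.5585 -0.0305  0.041 ] 0.22861284026826162 86.99711665502191
```

>>> {"fn": "apply_moves", "kwargs": {
  "series": [
    [[29, -28, 0], [0, 0, 0]],
    [[29, -28, 0], [0, 0, 0]],
    [[29, -28, 0], [0, 0, 0]],
    [[29, -28, 0], [0, 0, 0]],
    [[29, -28, 0], [0, 0, 0]],
    [[29, -28, 0], [0, 0, 0]],
    [[29, -28, 0], [0, 0, 0]],
    [[29, -28, 0], [0, 0, 0]],
    [[29, -28, 0], [0, 0, 0]],
    [[29, -28, 0], [0, 0, 0]],
    [[29, -28, 0], [0, 0, 0]],
    [[29, -28, 0], [0, 0, 0]]
  ],
  "claw": 1
}}

```text
t: 1.1
tool_pos: [0.4066, -0.1585, 0.4046]
orientation: [3.112, 0.427, 0.0]
force: [0.9, 0.3, 0.0]
opening: 0.0932
gripper_force: 0.0
```

>>> {"fn": "apply_moves", "kwargs": {
  "series": [
    [[17.5, -37.5, 0], [0, 0, 0]],
    [[17.5, -37.5, 0], [0, 0, 0]],
    [[17.5, -37.5, 0], [0, 0, 0]],
    [[17.5, -37.5, 0], [0, 0, 0]],
    [[17.5, -37.5, 0], [0, 0, 0]],
    [[17.5, -37.5, 0], [0, 0, 0]],
    [[17.5, -37.5, 0], [0, 0, 0]],
    [[17.5, -37.5, 0], [0, 0, 0]],
    [[17.5, -37.5, 0], [0, 0, 0]],
    [[17.5, -37.5, 0], [0, 0, 0]],
    [[17.5, -37.5, 0], [0, 0, 0]],
    [[17.5, -37.5, 0], [0, 0, 0]]
  ]
}}

```text
t: 2.1
tool_pos: [0.487, 0.3317, 0.4041]
orientation: [3.112, 0.428, -0.001]
force: [0.0, -0.5, -0.2]
opening: 0.0928
gripper_force: 0.0
```

>>> {"fn": "apply_moves", "kwargs": {
  "series": [
    [[0, 0, 0], [0, 0, -0.125]],
    [[0, 0, 0], [0, 0, -0.125]],
    [[0, 0, 0], [0, 0, -0.125]],
    [[0, 0, 0], [0, 0, -0.125]],
    [[0, 0, 0], [0, 0, -0.125]],
    [[0, 0, 0], [0, 0, -0.125]],
    [[0, 0, 0], [0, 0, -0.125]],
    [[0, 0, 0], [0, 0, -0.125]],
    [[0, 0, 0], [0, 0, -0.125]],
    [[0, 0, 0], [0, 0, -0.125]],
    [[0, 0, 0], [0, 0, -0.125]]
  ]
}}

```text
t: 3.02
tool_pos: [0.4872, 0.3294, 0.4041]
orientation: [-2.127, -2.312, 0.002]
force: [1.0, -0.4, -0.6]
opening: 0.0928
gripper_force: 0.0
```

>>> {"fn": "apply_moves", "kwargs": {
  "series": [
    [[0, 0, 0], [0, 0, -0.125]],
    [[0, 0, 0], [0, 0, -0.125]],
    [[0, 0, 0], [0, 0, -0.125]],
    [[0, 0, 0], [0, 0, -0.125]],
    [[0, 0, 0], [0, 0, -0.125]],
    [[0, 0, 0], [0, 0, -0.125]],
    [[0, 0, 0], [0, 0, -0.125]],
    [[0, 0, 0], [0, 0, -0.125]],
    [[0, 0, 0], [0, 0, -0.125]],
    [[0, 0, 0], [0, 0, -0.125]],
    [[0, 0, 0], [0, 0, 0]]
  ]
}}

```text
t: 3.93
tool_pos: [0.4872, 0.3294, 0.4042]
orientation: [-0.372, -3.119, 0.001]
force: [-0.4, -0.2, 0.3]
opening: 0.0928
gripper_force: 0.0
```

```bash
cat >> h.py <<'E'
def togo(x,y,z,yaw):
    s=robot.read_state(); M=R.from_rotvec(s['orientation']).as_matrix()
    W=np.array([[np.cos(yaw),np.sin(yaw),0],[np.sin(yaw),-np.cos(yaw),0],[0,0,-1]]).T.T
    d=M.T@(np.array([x,y,z])-s['tool_pos']); print('shift mm',(d*1000).round(1),'turn',R.from_matrix(M.T@W).as_rotvec().round(4))
E
python3 - <<'E'
from h import *
st(); snap('wrist','w1'); togo(.486,.355,.271,np.radians(166))
E
```

```text
{'t': 3.9333, 'q': [0.5074, 0.0991, 1.523, -0.0, 1.5206, -0.8259], 'tool_pos': [0.4872, 0.3294, 0.4042], 'orientation': [-0.3722, -3.1186, 0.001], 'force': [-0.4042, -0.1686, 0.2684], 'opening': 0.0928, 'gripper_force': 0.0}
[[-0.972  0.235 -0.001]
 [ 0.235  0.972 -0.001]
 [ 0.001 -0.001 -1.   ]]
shift mm [  7.3  24.6 133.2] turn [-0.0006 -0.0007 -0.0015]
```

View pics/w1.png

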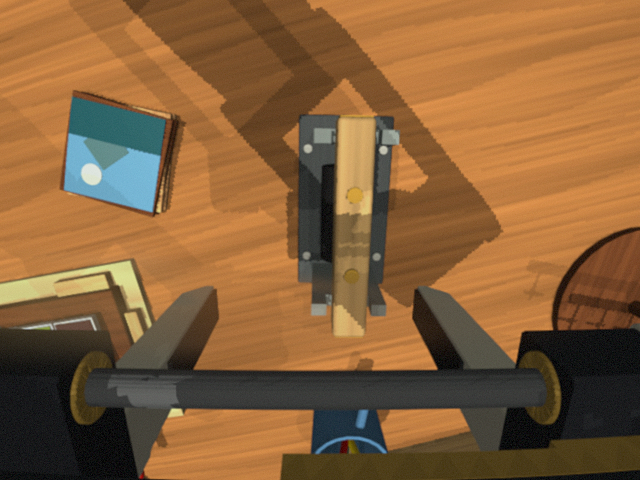

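Wrist view: the bar's corners are at about (338,116), (376,116), (333,335) and (365,335). The upright tips span columns 314–400 at row 137 and 311–386 at row 309.

```bash
python3 - <<'E'
from h import *
f='w1'
P=[atz(f,x,y,.12) for x,y in [(338,116),(376,116),(333,335),(365,335)]]
a=(P[0]+P[1])/2;b=(P[2]+P[3])/2
for p in P: print(p.round(4))
print('bar',((a+b)/2).round(4),np.linalg.norm(a-b),np.degrees(np.arctan2(*(b-a)[1::-1])))
S=[atz(f,x,y,.106) for x,y in [(314,136),(400,137),(311,310),(386,310)]]
a=(S[0]+S[1])/2;b=(S[2]+S[3])/2
print('stand',((a+b)/2).round(4),np.linalg.norm(a-b),np.linalg.norm(S[0]-S[1]),np.linalg.norm(S[2]-S[3]),np.degrees(np.arctan2(*(b-a)[1::-1])))
print([atd(f,x,y).round(4).tolist() for x,y in [(356,160),(352,225),(350,305),(388,137)]])
E
```

```text
[0.4056 0.3648 0.12  ]
[0.4115 0.3893 0.12  ]
[0.5631 0.3254 0.12  ]
[0.569  0.3497 0.12  ]
bar [0.4873 0.3573 0.12  ] 0.16236027543113188 -14.078518281997312
stand [0.487  0.3585 0.106 ] 0.13447242707666907 0.060760163636607495 0.06025615688024943 -14.802724086743394
[[0.4364, 0.3703, 0.1213], [0.48, 0.3581, 0.1211], [0.5405, 0.3437, 0.1212], [0.4273, 0.3967, 0.1071]]
```

>>> {"fn": "apply_moves", "kwargs": {
  "series": [
    [[6.5, 27, 10], [0, 0, 0.01]],
    [[0, 0, 30], [0, 0, 0]],
    [[0, 0, 30], [0, 0, 0]],
    [[0, 0, 25], [0, 0, 0]],
    [[0, 0, 20], [0, 0, 0]],
    [[0, 0, 12], [0, 0, 0]],
    [[0, 0, 5], [0, 0, 0]],
    [[0, 0, 0], [0, 0, 0]],
    [[0, 0, 0], [0, 0, 0]]
  ]
}}

```text
t: 4.73
tool_pos: [0.4879, 0.3574, 0.2738]
orientation: [0.4, 3.115, 0.001]
force: [-0.2, 0.1, 0.8]
opening: 0.0929
gripper_force: 0.0
```

>>> {"fn": "apply_moves", "kwargs": {
  "series": [
    [[0, 0, 0], [0, 0, 0]],
    [[0, 0, 0], [0, 0, 0]],
    [[0, 0, 0], [0, 0, 0]],
    [[0, 0, 0], [0, 0, 0]],
    [[0, 0, 0], [0, 0, 0]],
    [[0, 0, 0], [0, 0, 0]],
    [[0, 0, 0], [0, 0, 0]],
    [[0, 0, 0], [0, 0, 0]],
    [[0, 0, 0], [0, 0, 0]],
    [[0, 0, 0], [0, 0, 0]],
    [[0, 0, 0], [0, 0, 0]],
    [[0, 0, 0], [0, 0, 0]]
  ],
  "claw": 0,
  "newtons": 45
}}

```text
t: 5.73
tool_pos: [0.4875, 0.3572, 0.2727]
orientation: [-0.397, -3.116, 0.0]
force: [-0.9, -1.5, 0.1]
opening: 0.0255
gripper_force: 45.0
```

```bash
python3 - <<'E'
from h import *
st()
E
```

```text
{'t': 5.7333, 'q': [0.5476, 0.2395, 1.6122, -0.0001, 1.2901, -0.7695], 'tool_pos': [0.4875, 0.3572, 0.2727], 'orientation': [-0.3975, -3.1163, 0.0003], 'force': [-0.8892, -1.4864, 0.1182], 'opening': 0.0255, 'gripper_force': 44.9849}
[[-0.968  0.251 -0.   ]
 [ 0.251  0.968 -0.   ]
 [ 0.    -0.    -1.   ]]
```

>>> {"fn": "apply_moves", "kwargs": {
  "series": [
    [[0, 0, -5], [0, 0, 0]],
    [[0, 0, -12], [0, 0, 0]],
    [[0, 0, -22], [0, 0, 0]],
    [[0, 0, -30], [0, 0, 0]],
    [[0, 0, -30], [0, 0, 0]],
    [[0, 0, -18], [0, 0, 0]],
    [[0, 0, -10], [0, 0, 0]]
  ]
}}

```text
t: 6.32
tool_pos: [0.4879, 0.3575, 0.4043]
orientation: [0.397, 3.112, 0.005]
force: [0.1, 0.3, -3.8]
opening: 0.0256
gripper_force: 45.0
```

>>> {"fn": "apply_moves", "kwargs": {
  "series": [
    [[-6, -12, 0], [0, 0, 0]],
    [[-14, -26, 0], [0, 0, 0]],
    [[-18, -34, 0], [0, 0, 0]],
    [[-18, -34, 0], [0, 0, 0]],
    [[-18, -34, 0], [0, 0, 0]],
    [[-18, -34, 0], [0, 0, 0]],
    [[-18, -34, 0], [0, 0, 0]],
    [[-18, -32, 0], [0, 0, 0]],
    [[-10, -18, 0], [0, 0, 0]],
    [[-5, -10, 0], [0, 0, -0.05]],
    [[0, 0, 0], [0, 0, -0.1]],
    [[0, 0, 0], [0, 0, -0.05]]
  ]
}}

```text
t: 7.32
tool_pos: [0.5582, 0.06, 0.3979]
orientation: [-0.08, -3.137, 0.001]
force: [-0.9, -0.1, -4.6]
opening: 0.0253
gripper_force: 45.0
```

```bash
python3 - <<'E'
from h import *
st(); snap('wrist','w2'); togo(.559,.0616,.2877,np.radians(177))
E
```

```text
{'t': 7.3167, 'q': [0.0159, 0.0312, 1.6053, -0.0003, 1.5083, -1.5041], 'tool_pos': [0.5582, 0.06, 0.3979], 'orientation': [-0.0797, -3.1374, 0.0006], 'force': [-0.8978, -0.0614, -4.5951], 'opening': 0.0253, 'gripper_force': 44.981}
[[-0.999  0.051 -0.003]
 [ 0.051  0.999 -0.   ]
 [ 0.003 -0.    -1.   ]]
shift mm [ -1.2   1.1 110.2] turn [-0.0004 -0.0031  0.0037]
```

View pics/w2.png

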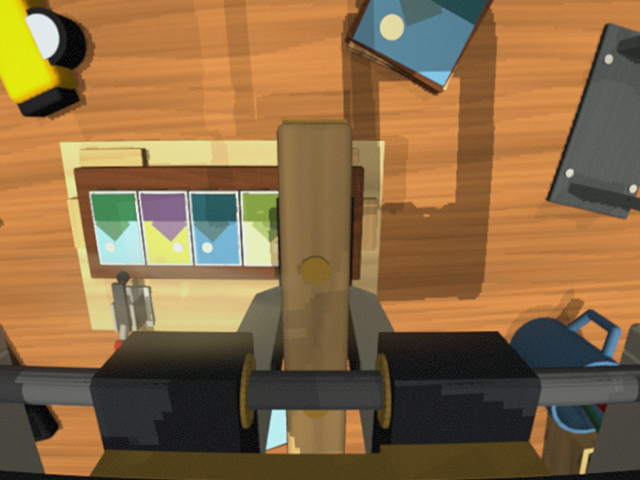

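Tiles 1–3 are visible: the tile 1 outer corners are at (90,192) and (98,265), and the tile 2/3 gap is at (189.5,192) and (192,265). The clamp tip is near (123,277).

```bash
python3 - <<'E'
from h import *
f='w2'
a=[atz(f,*p,.041) for p in [(90,192),(98,265),(189.5,192),(192,265)]]
for p in a: print(p.round(4))
xd=(a[1]-a[0]+a[3]-a[2])/2; yd=(a[2]-a[0]+a[3]-a[1])/2
print('w70',np.linalg.norm(a[1]-a[0]),np.linalg.norm(a[3]-a[2]),'yaw x',np.degrees(np.arctan2(xd[1],xd[0])),'yaw y',np.degrees(np.arctan2(yd[1],yd[0]))-90,'L91',np.linalg.norm(yd))
th=np.radians(-3); X=np.array([np.cos(th),np.sin(th),0]);Y=np.array([-np.sin(th),np.cos(th),0])
c=np.mean(a,0); # plaque y mean of -115+... edges -114 and -23
print('centre',(c+68.5e-3*Y).round(4))
c0=np.array([.5585,-.0305,0])
for p in [(123,277),(123,270),(123,284),(122,300)]:
    for q in (atd(f,*p),): print(p,q.round(4), 'plaque x,y',((q-c0)@X).round(4),((q-c0)@Y).round(4))
# fork/drum edge heights: bar tilt
print([atd(f,*p).round(4).tolist() for p in [(300,140),(330,140),(300,240),(330,240)]])
E
```

```text
[ 0.5205 -0.142   0.041 ]
[ 0.5901 -0.1491  0.041 ]
[ 0.5258 -0.0505  0.041 ]
[ 0.5945 -0.0579  0.041 ]
w70 0.07003446595569478 0.06902394228768469 yaw x -6.022682882900876 yaw y -3.025513114141205 L91 0.0915266454056631
centre [ 0.5613 -0.0315  0.041 ]
(123, 277) [ 0.6069 -0.1323  0.0314] plaque x,y 0.0537 -0.0991
(123, 270) [ 0.6006 -0.1325  0.0285] plaque x,y 0.0474 -0.0996
(123, 284) [ 0.6104 -0.1281  0.0414] plaque x,y 0.0569 -0.0947
(122, 300) [ 0.6264 -0.1317  0.0428] plaque x,y 0.0732 -0.0975
[[0.4824, 0.059, 0.247], [0.4829, 0.069, 0.2468], [0.5172, 0.0569, 0.2466], [0.5179, 0.0676, 0.2461]]
```

>>> {"fn": "apply_moves", "kwargs": {
  "series": [
    [[-2.4, 1, 10], [0, -0.003, 0.002]],
    [[0, 0, 22], [0, 0, 0]],
    [[0, 0, 26], [0, 0, 0]],
    [[0, 0, 18], [0, 0, 0]],
    [[0, 0, 8], [0, 0, 0]],
    [[0, 0, 4], [0, 0, 0]],
    [[0, 0, 0], [0, 0, 0]],
    [[0, 0, 0], [0, 0, 0]],
    [[0, 0, 0], [0, 0, 0]]
  ]
}}

```text
t: 8.12
tool_pos: [0.5619, 0.0628, 0.3133]
orientation: [0.088, 3.135, 0.0]
force: [0.5, 0.5, -3.8]
opening: 0.0259
gripper_force: 45.0
```

```bash
python3 - <<'E'
from h import *
st(); togo(.5606,.0611,.2877,np.radians(177)); snap('side','s2')
im=cv2.imread('pics/s2.png'); cv2.imwrite('pics/s2c.png',cv2.resize(im[150:350,220:420],(800,600)[:1]*1+(600,) if 0 else (600,600),interpolation=cv2.INTER_CUBIC))
E
```

```text
{'t': 8.1167, 'q': [0.0207, 0.0961, 1.6946, -0.0002, 1.3453, -1.4939], 'tool_pos': [0.5619, 0.0628, 0.3133], 'orientation': [0.0879, 3.1348, 0.0001], 'force': [0.4775, 0.5246, -3.8101], 'opening': 0.0259, 'gripper_force': 44.9811}
[[-0.998  0.056  0.006]
 [ 0.056  0.998 -0.   ]
 [-0.006  0.    -1.   ]]
shift mm [ 1.4 -1.8 25.6] turn [ 0.0002  0.0056 -0.0037]
```

View pics/s2c.png

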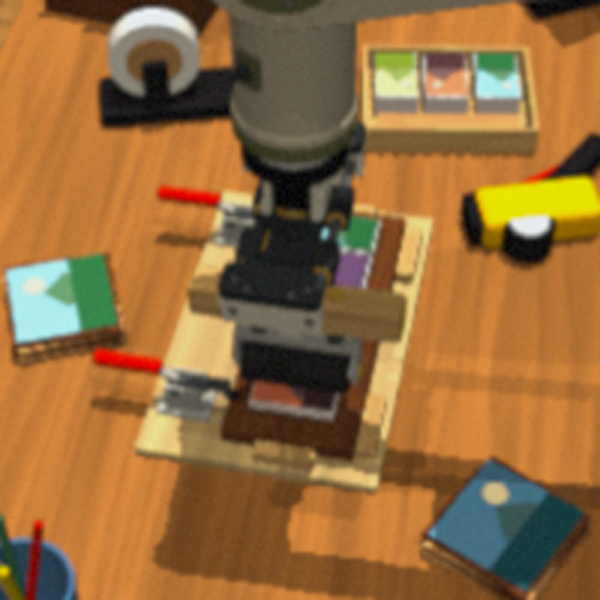

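The side view shows the roller over tile 5, clear of the clamps. I'll correct the tilt and lower slowly.

>>> {"fn": "apply_moves", "kwargs": {
  "series": [
    [[1, -1, 4], [0, 0.0056, -0.0037]],
    [[0, -0.5, 4], [0, 0, 0]],
    [[0, 0, 3], [0, 0, 0]],
    [[0, 0, 2], [0, 0, 0]],
    [[0, 0, 0], [0, 0, 0]],
    [[0, 0, 0], [0, 0, 0]],
    [[0, 0, 0], [0, 0, 0]]
  ]
}}

```text
t: 8.75
tool_pos: [0.5602, 0.0613, 0.2988]
orientation: [-0.082, -3.138, -0.0]
force: [0.2, 0.0, -5.0]
opening: 0.0256
gripper_force: 45.0
```

>>> {"fn": "apply_moves", "kwargs": {
  "series": [
    [[0, 0, 1], [0, 0, 0]],
    [[0, 0, 1], [0, 0, 0]],
    [[0, 0, 1], [0, 0, 0]],
    [[0, 0, 1], [0, 0, 0]],
    [[0, 0, 0], [0, 0, 0]],
    [[0, 0, 0], [0, 0, 0]],
    [[0, 0, 0], [0, 0, 0]]
  ]
}}

```text
t: 9.33
tool_pos: [0.5603, 0.0613, 0.295]
orientation: [-0.082, -3.138, -0.0]
force: [-1.7, 0.4, 0.9]
opening: 0.0259
gripper_force: 45.0
```

```bash
python3 - <<'E'
from h import *
st(); togo(.5606,.0611,.2877,np.radians(177))
E
```

```text
{'t': 9.3333, 'q': [0.018, 0.1127, 1.7118, 0.0002, 1.3192, -1.5008], 'tool_pos': [0.5603, 0.0613, 0.295], 'orientation': [-0.0818, -3.1384, -0.0002], 'force': [-1.7078, 0.3898, 0.8555], 'opening': 0.0259, 'gripper_force': 44.9827}
[[-0.999  0.052 -0.002]
 [ 0.052  0.999  0.   ]
 [ 0.002  0.    -1.   ]]
shift mm [-0.3 -0.2  7.3] turn [ 0.0001 -0.0021  0.0003]
```

>>> {"fn": "apply_moves", "kwargs": {
  "series": [
    [[0, 0, 0.7], [0, 0, 0]],
    [[0, 0, 0.7], [0, 0, 0]],
    [[0, 0, 0.7], [0, 0, 0]],
    [[0, 0, 0.7], [0, 0, 0]],
    [[0, 0, 0.7], [0, 0, 0]],
    [[0, 0, 0.7], [0, 0, 0]],
    [[0, 0, 0.7], [0, 0, 0]],
    [[0, 0, 0.7], [0, 0, 0]],
    [[0, 0, 0.7], [0, 0, 0]],
    [[0, 0, 0.7], [0, 0, 0]],
    [[0, 0, 0], [0, 0, 0]],
    [[0, 0, 0], [0, 0, 0]]
  ]
}}

```text
t: 10.33
tool_pos: [0.5603, 0.0613, 0.288]
orientation: [-0.082, -3.138, -0.0]
force: [-0.9, 0.3, 5.8]
opening: 0.0262
gripper_force: 45.0
```

```bash
python3 - <<'E'
from h import *
import time
st()
togo(.5558+.0052*0-.092*.0523,-.0308-.092*.9986,.2877,np.radians(177))
E
```

```text
{'t': 10.3333, 'q': [0.018, 0.1198, 1.7177, 0.0002, 1.3063, -1.5008], 'tool_pos': [0.5603, 0.0613, 0.288], 'orientation': [-0.0818, -3.1383, -0.0002], 'force': [-0.8506, 0.3344, 5.8102], 'opening': 0.0262, 'gripper_force': 44.9838}
[[-0.999  0.052 -0.002]
 [ 0.052  0.999  0.   ]
 [ 0.002  0.    -1.   ]]
shift mm [  -0.3 -184.2    0.2] turn [ 0.     -0.0022  0.0003]
```

>>> {"fn": "apply_moves", "kwargs": {
  "series": [
    [[0, -1.5, 0], [0, 0, 0]],
    [[0, -3, 0], [0, 0, 0]],
    [[0, -4, 0], [0, 0, 0]],
    [[0, -4, 0], [0, 0, 0]],
    [[0, -4, 0], [0, 0, 0]],
    [[0, -4, 0], [0, 0, 0]],
    [[0, -4, 0], [0, 0, 0]],
    [[0, -4, 0], [0, 0, 0]],
    [[0, -4, 0], [0, 0, 0]],
    [[0, -4, 0], [0, 0, 0]],
    [[0, -4, 0], [0, 0, 0]],
    [[0, -4, 0], [0, 0, 0]]
  ]
}}

```text
t: 11.33
tool_pos: [0.558, 0.0165, 0.288]
orientation: [-0.082, -3.139, 0.0]
force: [0.2, 0.8, 4.3]
opening: 0.0256
gripper_force: 45.0
```

```bash
python3 - <<'E'
from h import *
st()
togo(.5558-.092*.0523,-.0308-.092*.9986,.2877,np.radians(177))
E
```

```text
{'t': 11.3333, 'q': [-0.0623, 0.1055, 1.733, -0.0001, 1.305, -1.5808], 'tool_pos': [0.558, 0.0165, 0.288], 'orientation': [-0.082, -3.1387, 0.0001], 'force': [0.1732, 0.7528, 4.2571], 'opening': 0.0256, 'gripper_force': 44.9839}
[[-0.999  0.052 -0.002]
 [ 0.052  0.999 -0.   ]
 [ 0.002 -0.    -1.   ]]
shift mm [  -0.2 -139.3    0.3] turn [-0.0001 -0.0019  0.0002]
```

>>> {"fn": "apply_moves", "kwargs": {
  "series": [
    [[0, -4, 0.1], [0, 0, 0]],
    [[0, -4, 0.1], [0, 0, 0]],
    [[0, -4, 0.1], [0, 0, 0]],
    [[0, -4, 0.1], [0, 0, 0]],
    [[0, -4, 0], [0, 0, 0]],
    [[0, -4, 0], [0, 0, 0]],
    [[0, -4, 0], [0, 0, 0]],
    [[0, -4, 0], [0, 0, 0]],
    [[0, -4, 0], [0, 0, 0]],
    [[0, -4, 0], [0, 0, 0]],
    [[0, -4, 0], [0, 0, 0]],
    [[0, -4, 0], [0, 0, 0]]
  ]
}}

```text
t: 12.33
tool_pos: [0.5556, -0.0315, 0.2877]
orientation: [-0.082, -3.139, 0.0]
force: [0.4, 1.0, 6.0]
opening: 0.0255
gripper_force: 45.0
```

>>> {"fn": "apply_moves", "kwargs": {
  "series": [
    [[0, -4, 0], [0, 0, 0]],
    [[0, -4, 0], [0, 0, 0]],
    [[0, -4, 0], [0, 0, 0]],
    [[0, -4, 0], [0, 0, 0]],
    [[0, -4, 0], [0, 0, 0]],
    [[0, -4, 0], [0, 0, 0]],
    [[0, -4, 0], [0, 0, 0]],
    [[0, -4, 0], [0, 0, 0]],
    [[0, -4, 0], [0, 0, 0]],
    [[0, -4, 0], [0, 0, 0]],
    [[0, -4, 0], [0, 0, 0]],
    [[0, -4, 0], [0, 0, 0]]
  ]
}}

```text
t: 13.33
tool_pos: [0.5532, -0.0794, 0.2878]
orientation: [-0.082, -3.139, 0.0]
force: [0.6, 0.1, 4.4]
opening: 0.0257
gripper_force: 45.0
```

```bash
python3 - <<'E'
from h import *
st()
togo(.5558-.092*.0523,-.0308-.092*.9986,.2877,np.radians(177))
E
```

```text
{'t': 13.3333, 'q': [-0.2342, 0.1069, 1.7319, -0.0005, 1.3039, -1.7527], 'tool_pos': [0.5532, -0.0794, 0.2878], 'orientation': [-0.0819, -3.1394, 0.0004], 'force': [0.6438, 0.1071, 4.3524], 'opening': 0.0257, 'gripper_force': 44.984}
[[-0.999  0.052 -0.001]
 [ 0.052  0.999 -0.   ]
 [ 0.001 -0.    -1.   ]]
shift mm [ -0.1 -43.3   0.1] turn [-0.0003 -0.0011  0.0002]
```

Next, the last 47 mm of the pass and a short dwell on tile 1. After that I'll lift.

>>> {"fn": "apply_moves", "kwargs": {
  "series": [
    [[0, -4, 0], [0, 0, 0]],
    [[0, -4, 0], [0, 0, 0]],
    [[0, -4, 0], [0, 0, 0]],
    [[0, -4, 0], [0, 0, 0]],
    [[0, -4, 0], [0, 0, 0]],
    [[0, -4, 0], [0, 0, 0]],
    [[0, -4, 0], [0, 0, 0]],
    [[0, -4, 0], [0, 0, 0]],
    [[0, -4, 0], [0, 0, 0]],
    [[0, -4, 0], [0, 0, 0]],
    [[0, -4, 0], [0, 0, 0]],
    [[0, -3, 0], [0, 0, 0]]
  ]
}}

```text
t: 14.33
tool_pos: [0.5508, -0.1265, 0.2879]
orientation: [-0.082, -3.14, 0.001]
force: [1.0, 0.9, 5.7]
opening: 0.0257
gripper_force: 45.0
```

>>> {"fn": "apply_moves", "kwargs": {
  "series": [
    [[0, 0, 0], [0, 0, 0]],
    [[0, 0, 0], [0, 0, 0]],
    [[0, 0, 0], [0, 0, 0]]
  ]
}}

```text
t: 14.58
tool_pos: [0.5508, -0.1264, 0.2879]
orientation: [-0.082, -3.14, 0.001]
force: [0.9, 0.4, 4.9]
opening: 0.0254
gripper_force: 45.0
```

>>> {"fn": "apply_moves", "kwargs": {
  "series": [
    [[0, 0, -3], [0, 0, 0]],
    [[0, 0, -6], [0, 0, 0]],
    [[0, 0, -12], [0, 0, 0]],
    [[0, 0, -20], [0, 0, 0]],
    [[0, 0, -25], [0, 0, 0]],
    [[0, 0, -22], [0, 0, 0]],
    [[0, 0, -14], [0, 0, 0]],
    [[0, 0, -8], [0, 0, 0]],
    [[0, 0, 0], [0, 0, 0]]
  ]
}}

```text
t: 15.33
tool_pos: [0.5508, -0.126, 0.3993]
orientation: [-0.082, -3.14, 0.001]
force: [0.1, -0.5, -4.1]
opening: 0.0256
gripper_force: 45.0
```

```bash
python3 - <<'E'
from h import *
st(); snap('wrist','w3'); togo(.4873,.3575,.3979,np.radians(165.6))
# tile heights from the wrist depth
th=np.radians(-3); X=np.array([np.cos(th),np.sin(th),0]);Y=np.array([-np.sin(th),np.cos(th),0]);c0=np.array([.5598,-.031,0])
z=np.load('pics/w3.npz')
for y in (-92,-46,0,46,92,125):
  h=[]
  for x in (-50,-25,-10,10,25):
    p=c0+X*x/1e3+Y*y/1e3+[0,0,.037 if y<120 else .027]; u,v=cv2.projectPoints(p,cv2.Rodrigues(z['T'][:3,:3])[0],z['T'][:3,3],z['K'],z['D'])[0][0,0]
    if 2<u<637 and 2<v<477:
      q=atd('w3',u,v); h.append(None if q is None else round(q[2]*1000,1))
  print(y,h)
E
```

```text
{'t': 15.3333, 'q': [-0.3154, 0.039, 1.5947, -0.0008, 1.5085, -1.834], 'tool_pos': [0.5508, -0.126, 0.3993], 'orientation': [-0.0818, -3.1398, 0.0009], 'force': [0.1421, -0.4583, -4.0754], 'opening': 0.0256, 'gripper_force': 44.9811}
[[-0.999  0.052 -0.001]
 [ 0.052  0.999 -0.001]
 [ 0.001 -0.001 -1.   ]]
shift mm [ 8.840e+01  4.795e+02 -1.000e-01] turn [-0.0003 -0.0025  0.1992]
-92 [np.float64(247.9), np.float64(247.7), np.float64(247.6), np.float64(247.7), np.float64(248.0)]
-46 [np.float64(28.5), np.float64(38.9), np.float64(39.1), np.float64(38.4), np.float64(38.1)]
0 [np.float64(28.0), np.float64(39.5), np.float64(39.8), np.float64(38.5), np.float64(38.4)]
46 [np.float64(28.4), np.float64(39.4), np.float64(39.6), np.float64(38.9), np.float64(37.9)]
92 [np.float64(27.5), np.float64(39.0), np.float64(39.2), np.float64(38.8), np.float64(38.1)]
125 [np.float64(28.0), np.float64(28.0), np.float64(28.1), np.float64(28.2), np.float64(28.5)]
```

View pics/w3.png

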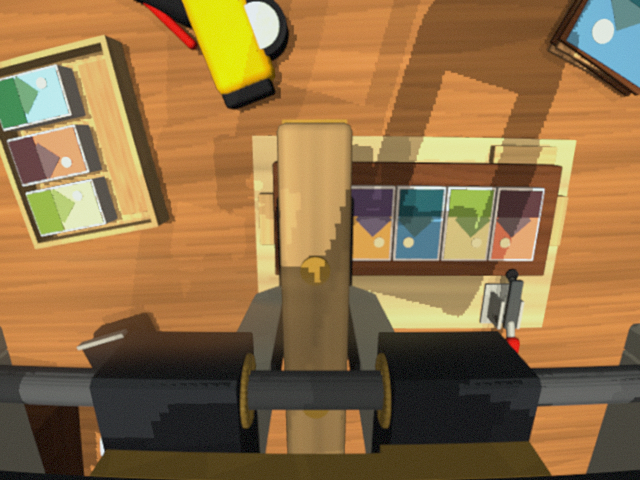

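Tiles 2–5 all read the same height, about 10.5 mm above the plaque, which is fully home. I'll carry the roller back to the stand.

>>> {"fn": "apply_moves", "kwargs": {
  "series": [
    [[2, 12, 0], [0, 0, 0]],
    [[5, 25, 0], [0, 0, 0]],
    [[6.5, 36, 0], [0, 0, 0]],
    [[6.5, 36, 0], [0, 0, 0]],
    [[6.5, 36, 0], [0, 0, 0]],
    [[6.5, 36, 0], [0, 0, 0]],
    [[6.5, 36, 0], [0, 0, 0]],
    [[6.5, 36, 0], [0, 0, 0]],
    [[6.5, 36, 0], [0, 0, 0]],
    [[6.5, 36, 0], [0, 0, 0]],
    [[6.5, 36, 0], [0, 0, 0]],
    [[6.5, 36, 0], [0, 0, 0]]
  ]
}}

```text
t: 16.38
tool_pos: [0.4979, 0.2763, 0.3954]
orientation: [-0.081, -3.135, 0.002]
force: [1.3, -0.4, -4.9]
opening: 0.0256
gripper_force: 45.0
```

>>> {"fn": "apply_moves", "kwargs": {
  "series": [
    [[6.5, 36, 0], [0, 0, 0]],
    [[6, 30, 0], [0, 0, 0]],
    [[4, 16, 0], [0, 0, 0]],
    [[0, 0, 0], [0, 0, 0.1]],
    [[0, 0, 0], [0, 0, 0.099]],
    [[0, 0, 0], [0, 0, 0]],
    [[0, 0, 0], [0, 0, 0]],
    [[0, 0, 0], [0, 0, 0]]
  ]
}}

```text
t: 17.05
tool_pos: [0.4869, 0.3569, 0.3964]
orientation: [-0.388, -3.113, 0.002]
force: [0.4, -0.4, -4.8]
opening: 0.0259
gripper_force: 45.0
```

```bash
python3 - <<'E'
from h import *
st(); snap('wrist','w4'); snap('top','t4'); togo(.4874,.3574,.300,np.radians(165.5))
th=np.radians(-3); X=np.array([np.cos(th),np.sin(th),0]);Y=np.array([-np.sin(th),np.cos(th),0]);c0=np.array([.5598,-.031,0])
for f in ('w2','top0','t4'):
 z=np.load(f'pics/{f}.npz')
 for y in (-125,-92,-46,0,46,92):
  h=[]
  for x in (-20,-10,0,10,20):
   for dy in (-8,0,8):
    p=c0+X*x/1e3+Y*(y+(dy if y>-120 else 0))/1e3+[0,0,.039]; u,v=cv2.projectPoints(p,cv2.Rodrigues(z['T'][:3,:3])[0],z['T'][:3,3],z['K'],z['D'])[0][0,0]
    if 2<u<637 and 2<v<477:
      q=atd(f,u,v); h+= [] if q is None else [q[2]*1000]
  print(f,y,np.round(np.median(h),1) if h else 0)
im=cv2.imread('pics/w4.png'); cv2.imwrite('pics/w4.png',im)
E
```

```text
{'t': 17.05, 'q': [0.5472, 0.146, 1.4863, 0.0015, 1.5134, -0.7757], 'tool_pos': [0.4869, 0.3569, 0.3964], 'orientation': [-0.388, -3.1133, 0.0021], 'force': [0.449, -0.441, -4.7978], 'opening': 0.0259, 'gripper_force': 44.9811}
[[-0.969  0.245 -0.004]
 [ 0.245  0.969 -0.001]
 [ 0.004 -0.002 -1.   ]]
shift mm [-0.4  0.8 97.1] turn [-0.001  -0.0032  0.0037]
w2 -125 28.3
w2 -92 42.9
w2 -46 42.8
w2 0 43.1
w2 46 43.4
w2 92 246.5
top0 -125 27.5
top0 -92 41.5
top0 -46 41.6
top0 0 42.4
top0 46 42.3
top0 92 42.2
t4 -125 26.7
t4 -92 37.9
t4 -46 37.8
t4 0 37.6
t4 46 38.0
t4 92 37.7
```

View pics/w4.png

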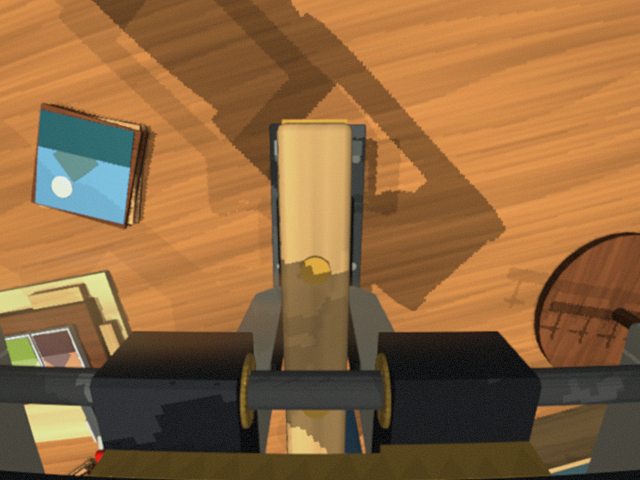

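All five tiles have dropped to a uniform height (about 37.8 mm measured, against 41.5–42.4 mm before), and the bar is centred over the stand. I'll lower it.

>>> {"fn": "apply_moves", "kwargs": {
  "series": [
    [[-0.4, 0.8, 8], [0, -0.003, 0.0037]],
    [[0, 0, 20], [0, 0, 0]],
    [[0, 0, 25], [0, 0, 0]],
    [[0, 0, 22], [0, 0, 0]],
    [[0, 0, 12], [0, 0, 0]],
    [[0, 0, 7], [0, 0, 0]],
    [[0, 0, 0], [0, 0, 0]],
    [[0, 0, 0], [0, 0, 0]]
  ]
}}

```text
t: 17.82
tool_pos: [0.4881, 0.3577, 0.3041]
orientation: [0.399, 3.115, -0.0]
force: [-0.3, 0.3, -3.3]
opening: 0.0257
gripper_force: 45.0
```

```bash
python3 - <<'E'
from h import *
st(); togo(.4874,.3574,.2732,np.radians(165.5))
E
```

```text
{'t': 17.8167, 'q': [0.5479, 0.2107, 1.5851, -0.0007, 1.3453, -0.7679], 'tool_pos': [0.4881, 0.3577, 0.3041], 'orientation': [0.399, 3.1153, -0.0004], 'force': [-0.2585, 0.2557, -3.3062], 'opening': 0.0257, 'gripper_force': 44.9811}
[[-0.968  0.252  0.001]
 [ 0.252  0.968 -0.   ]
 [-0.001 -0.    -1.   ]]
shift mm [ 0.6 -0.5 30.9] turn [-0.0002  0.0008 -0.0017]
```

>>> {"fn": "apply_moves", "kwargs": {
  "series": [
    [[0.6, -0.5, 6], [0, 0, 0]],
    [[0, 0, 8], [0, 0, 0]],
    [[0, 0, 6], [0, 0, 0]],
    [[0, 0, 4], [0, 0, 0]],
    [[0, 0, 3], [0, 0, 0]],
    [[0, 0, 2], [0, 0, 0]],
    [[0, 0, 1.5], [0, 0, 0]],
    [[0, 0, 0], [0, 0, 0]],
    [[0, 0, 0], [0, 0, 0]],
    [[0, 0, 0], [0, 0, 0]]
  ]
}}

```text
t: 18.65
tool_pos: [0.4873, 0.3574, 0.2733]
orientation: [0.399, 3.115, -0.0]
force: [0.1, 0.3, -4.9]
opening: 0.0258
gripper_force: 45.0
```

```bash
python3 - <<'E'
from h import *
st(); togo(.4874,.3574,.2727,np.radians(165.5))
E
```

```text
{'t': 18.65, 'q': [0.5482, 0.2384, 1.6122, -0.0007, 1.2906, -0.7676], 'tool_pos': [0.4873, 0.3574, 0.2733], 'orientation': [0.399, 3.1154, -0.0005], 'force': [0.1462, 0.3004, -4.8894], 'opening': 0.0258, 'gripper_force': 44.9811}
[[-0.968  0.252  0.001]
 [ 0.252  0.968 -0.   ]
 [-0.001 -0.    -1.   ]]
shift mm [-0.1  0.1  0.6] turn [-0.0002  0.0008 -0.0017]
```

>>> {"fn": "apply_moves", "kwargs": {
  "series": [
    [[0, 0, 0.5], [0, 0, 0]],
    [[0, 0, 0.4], [0, 0, 0]],
    [[0, 0, 0], [0, 0, 0]],
    [[0, 0, 0], [0, 0, 0]]
  ]
}}

```text
t: 18.98
tool_pos: [0.4873, 0.3574, 0.2727]
orientation: [0.399, 3.115, -0.0]
force: [-1.3, -0.4, 0.6]
opening: 0.0258
gripper_force: 45.0
```

>>> {"fn": "apply_moves", "kwargs": {
  "series": [
    [[0, 0, 0], [0, 0, 0]],
    [[0, 0, 0], [0, 0, 0]],
    [[0, 0, 0], [0, 0, 0]],
    [[0, 0, 0], [0, 0, 0]],
    [[0, 0, 0], [0, 0, 0]],
    [[0, 0, 0], [0, 0, 0]],
    [[0, 0, 0], [0, 0, 0]],
    [[0, 0, 0], [0, 0, 0]],
    [[0, 0, 0], [0, 0, 0]],
    [[0, 0, 0], [0, 0, 0]],
    [[0, 0, 0], [0, 0, 0]],
    [[0, 0, 0], [0, 0, 0]]
  ],
  "claw": 1
}}

```text
t: 19.98
tool_pos: [0.4871, 0.3573, 0.2721]
orientation: [0.399, 3.116, -0.001]
force: [-0.2, -0.8, -0.1]
opening: 0.0926
gripper_force: 0.0
```

>>> {"fn": "apply_moves", "kwargs": {
  "series": [
    [[0, 0, -5], [0, 0, 0]],
    [[0, 0, -15], [0, 0, 0]],
    [[0, 0, -25], [0, 0, 0]],
    [[0, 0, -30], [0, 0, 0]],
    [[0, 0, -30], [0, 0, 0]],
    [[0, 0, -25], [0, 0, 0]],
    [[0, 0, -10], [0, 0, 0]],
    [[0, 0, 0], [0, 0, 0]],
    [[0, 0, 0], [0, 0, 0]]
  ]
}}

```text
t: 20.73
tool_pos: [0.4871, 0.3574, 0.4118]
orientation: [0.399, 3.116, -0.001]
force: [0.1, 0.4, -0.8]
opening: 0.0928
gripper_force: 0.0
```

```bash
python3 - <<'E'
from h import *
st(); snap('wrist','w5')
E
```

```text
{'t': 20.7333, 'q': [0.5483, 0.1386, 1.4665, -0.0007, 1.5363, -0.7676], 'tool_pos': [0.4871, 0.3574, 0.4118], 'orientation': [0.3991, 3.1155, -0.0006], 'force': [0.0856, 0.4413, -0.7929], 'opening': 0.0928, 'gripper_force': 0.0}
[[-0.968  0.252  0.001]
 [ 0.252  0.968 -0.   ]
 [-0.001 -0.    -1.   ]]
```

View pics/w5.png

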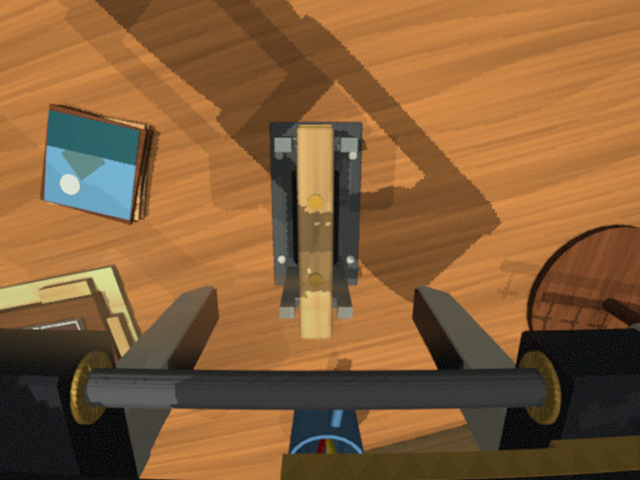

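The roller hangs level with its bar, at columns 297–333, in both notches. The gripper is open and clear of it.

```bash
python3 -c "
from h import *
print([atd('w5',*p).round(4).tolist() for p in [(315,145),(316,320)]])
print(robot.close_job())"
```

```text
[[0.4212, 0.3747, 0.1217], [0.5505, 0.3418, 0.1216]]
the job is handed in; nothing more can be done
None
```

The job is handed in at about 21 s: one unbroken pass at roughly 8–10 N left all five tiles at the same pressed-home height, and the roller hangs level in both stand notches with the gripper clear; I didn't inspect the tiles for cracks.

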